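Index the weld rest and balance a shaft on it

TASK

Set the swivel rest on the laser-welding bench to 90 degrees, that is the sixth 15-degree click counter-clockwise (seen from above) from its stop, and let go of it. Then lift the closed tube out of the sloped rack, feel where it balances (a weight hidden inside is off-centre), and lay it in the two notches of the swivel rest with its balance point between them, so that it lies there level on its own with the rest still at 90 degrees. Leave the other things on the bench where they are.

Things in the scene. Friction and masses are not known exactly. Their poses are not given: they have to be found in the camera images.
- swivel_base: Grey round base of the swivel rest, 220 mm across at the foot, 46 mm high, fixed. Origin: centre of its underside, on the vertical turning axis. Dark stop lug at its rim, at its +y side. Steel ticks on its side every 15 degrees counter-clockwise from its +y (0) to 120 degrees; the taller tick, at its -x, is 90. A plunger barrel sticks out at its -y to radius 133 mm.
- swivel_top (a joint): Angle of the swivel top, rad, growing counter-clockwise from above. 0: handle at the base's +y, by the stop lug; sixth click: 1.571, handle at the base's -x. Spring detents every 0.262 up to 2.09, end at 2.15; the top settles in a detent, at the start one of the first four (0 to 0.785). A detent yields to 5 to 12 N along the circle at the handle; past its crest it snaps on.
- handle (a point): Handle of the swivel top: upright black round post, 22 mm diameter, 130 mm from the turning axis, on a radial steel arm 18 mm wide. Its top is 132 mm above the bench; it is free all round down to 65 mm. This point is on its axis, 112 mm above the bench.
- rest_mid (a point): Point on the turning axis 130 mm above the bench, where the tube's axis lies when seated. Turns with the top: x along the two V notches (the tube lies along x), y to the handle. Steel notches at x = -22 and +22 mm, 6 mm thick along x (38 mm free between for fingers), walls at 45 degrees, mouth 42 mm, rims 136 mm high. Below: plate 172 mm across, top at 65 mm, with a 60 mm hub up to 85 mm.
- rack: Fixed aluminium rack, foot 360 x 100 x 10 mm. Origin: centre of its underside. The tube's axis passes 135 mm above the origin and climbs at 35 degrees towards the rack's +x. The tube lies in two V notches (mouth 42 mm, 10 mm thick) 125 mm either side of its middle, open at right angles to the tube, upwards; its lower end stands on a foot stop. Between the notches it is free all round.
- shaft_mid (a point): Closed round aluminium tube, dark end caps, 22 mm diameter, 340 mm long, 0.34 to 0.49 kg. This point: middle of its length, on its axis; x along the tube (to the upper end in the rack). A weight is fixed inside, so it balances anywhere up to 96 mm from the middle, either way; nothing outside shows where. Lifted off balance it pulls a moment m g d on the fingers and may tip.
- shaft: The same tube; origin and axes as shaft_mid.
- coupons: Bystander: stack of steel sample plates 110 x 80 x 12 mm. Origin: underside centre.
- flat_bar: Bystander: dark flat steel bar 150 x 30 x 12 mm. Origin: underside centre.
- mouse: Bystander: black computer mouse, 62 mm, 32 mm high. Origin: underside centre.
- glasses: Bystander: safety glasses, 130 mm wide, 38 mm high. Origin: under the middle of the lenses.
- magnet_square: Bystander: dark steel angle magnet, 70 x 72 x 50 mm. Origin: underside of one leg.
- rod_tin: Bystander: steel cup, 70 mm diameter, 80 mm high. Origin: underside centre.

How it is judged (in metres and radians):
On the way, in this order (a step that is already met when the one before it is completed fails the run):
1. the swivel top stands in its 90-degree detent, handle let go (value of joint swivel_top between 1.52 and 1.62 rad and contact force between the fingers and swivel_base below 0.2 N), for 0.2 s.
2. the tube is lifted out of the rack (z of shaft_mid in the frame of rack above 0.17 m and contact force between shaft and rack below 0.1 N), for 0.2 s.
At the end, for the whole second after the job is handed in: The swivel top is in its 90-degree detent (within 3 degrees), and the tube lies by itself at rest in both notches of the swivel rest, along them and level (within 3.5 degrees), seated to 6 mm (value of joint swivel_top between 1.52 and 1.62 rad and angle between the x axis of shaft_mid and the x axis of rest_mid, either way round below 0.07 rad and angle between shaft_mid's own x axis and vertical between 1.51 and 1.63 rad and y of shaft_mid in the frame of rest_mid between -0.007 and 0.007 m and z of shaft_mid in the frame of rest_mid between -0.006 and 0.006 m and x of shaft_mid in the frame of rest_mid between -0.13 and 0.13 m and linear speed of shaft below 0.02 m/s and angular speed of shaft below 0.1 rad/s); the robot touches nothing.
It fails at once if the tube is dropped to the bench (height (world z) of shaft_mid below 0.06 m).
It fails at once if a bystander is moved by more than 40 mm (distance of any of coupons, flat_bar, mouse, glasses, magnet_square, rod_tin from where it was at the start of the episode above 0.04 m).
It also fails if it takes over 64 s, if anything falls off the work surface, if the arm or the gripper's body presses on something with over 40 N, if the wrist force passes 120 N, or if a joint passes its speed limit or range.

ROBOT

A 6-joint arm with a two-finger parallel gripper is mounted at the origin on the work surface. World frame = base frame: x ahead of the robot, y to its left, z up, the work surface at z = 0. Lengths are in m, angles in degrees, forces in N, time in s.
With the tool pointing down it reaches from about 0.375 to 0.9 m from the base axis. Payload 3.1 kg.
Tool frame: the origin (TCP) lies on the centre line of the jaws, within the pads' length; the fingertips stand finger_overhang ahead of it and the grasp point (between the pads) lies 5 mm behind it (finger_overhang is the distance from the TCP to the fingertips, in m); z points along the fingers, y is the line along which they close (so a half turn about z gives the same grasp; the last joint's range is limited). The gripper opens to 87 mm and grips with 3 to 60 N. Pads are 19 mm wide; open, the fingers measure 117 mm over their backs; the gripper's body (75 mm by 190 mm) begins 51 mm behind the grasp point.
Start: joints at [58.012, 30.224, 82.088, -0, 67.689, -10.227], TCP at [0.232, 0.58, 0.208] pointing down, gripper open.
Joint ranges: [-176.69, 176.69], [-43.24, 126.21], [12.49, 139.97], [-82, 262], [0, 151.66], [-163.58, 163.58]. Speed limits (degrees/s): [159.86, 159.86, 180, 180, 180, 180].

INTERFACE

Orientations are given as a 3x3 rotation matrix whose columns are the frame's x, y, z axes.
In Python, from rig import read_state, capture, calibration, hand_in, finger_overhang gives the robot as it stands.
- The arm moves only by the tool send_rows, never from a script. Its argument "plan" is a list of rows, each a list of 5 numbers: the closure in counts, from 0 (fully open) to 255 (shut), then the shift along the tool's x, y, z in m, then the turn about the tool's z in rad. A call has 1 to 20 rows; each row shifts and turns the commanded pose from where the row before left it, along the tool's axes as they then stand; what a row does not reach is not made up. A row lasts 1/12 s, in which the tool goes at most 41.7 mm and 7.16 degrees, less where a joint would pass 70% of its speed; a pose out of reach is approached as far as the arm can. A call is refused whole if a number of a shift passes 0.0417 or a number of a turn 0.125, either way. A call with a gripper value outside its range is refused whole. The fingers move at their own pace and stop on an object; the grip force is fixed at half the most. Time passes only in rows, so rows that do not move let the fingers close. It gives the time, the measured TCP pose, the force, the opening and the grip force at its end, in the units of the state.
- read_state(): the state, without advancing time (a new reading comes with each control period).
- capture(name): name is "scene" or "top" or "wrist"; returns (picture, depth): 400x640x3 uint8, blue, green, red; 400x640 float32, m along the optical axis (not along the pixel's ray), 0 where there is no reading.
- calibration(name): a dict with "fx", "fy", "cx", "cy" (pixels), "xyz" and "rotation" of the camera in the world. Camera axes: x right, y down, z forward; pixel columns grow to the right and rows downward; lengths in m; the calibration is good to about 2 mm. The wrist camera is an equidistant fisheye: a pixel r from the principal point sees the ray r / f radians off the axis. A picture is of the moment at which its call begins: read the wrist's pose just before it. calibration takes no time and is no camera call; for the wrist camera it gives the pose at the moment of the call.
- hand_in(): hands the job in; it is judged then, once.
The state is a dict: "time_s": time; "joint_positions": joint angles; "qvel": joint speeds; "tau": joint torques, N m; "position": TCP position; "tcp_rot": TCP orientation; "force": force on the tool from outside, world axes, zero at the start; "moment": the same for the moment, N m; "opening": opening from 0.0 (shut) to 1.0 (fully open); "grasp_force": force on a finger pad.
Only numpy, scipy, OpenCV 4.12 (cv2) and the standard library are available. Lean on these libraries where they do the work, as an engineer would, in place of code of your own. Each camera call takes 0.05 s, during which the arm holds its last target. There are 200 camera calls.

## Working session

There is one attempt and no reset: what is moved stays moved. The work goes in short steps, Python scripts to look and compute and a tool call to move; the robot and the scene stay as the last step left them, time stands still between calls to the robot, and variables do not carry over. Pictures are saved under pics/ and viewed, at most 10 in all, crops included, and the job is handed in when it is done.

Besides the shell and the picture viewer there is one more tool, called after "Emit:" in YAML: its name, and indented under it one key for each argument. send_rows: Moves the arm, as the interface text tells. Its arguments: {"type":"object","properties":{"plan":{"type":"array","items":{"type":"array","items":{"type":"number"}}}},"required":["plan"]}

```bash
mkdir -p pics
cat > h.py <<'E'
import numpy as np,cv2
from rig import *
def cloud(name):
    c=calibration(name);im,d=capture(name)
    v,u=np.mgrid[0:400,0:640]
    P=np.stack([(u-c['cx'])/c['fx']*d,(v-c['cy'])/c['fy']*d,d],-1)
    W=P@np.array(c['rotation']).T+np.array(c['xyz']);W[d==0]=np.nan
    return im,d,W
E
python3 - <<'E'
from h import *
print(finger_overhang, read_state())
for n in ['scene','top']:
    im,d,W=cloud(n);cv2.imwrite(f'pics/{n}.png',im);np.save(n+'W.npy',W)
    c=calibration(n);print(n,c)
E
```

```text
0.014 {'time_s': 0.0, 'joint_positions': array([ 5.80127958e+01,  3.02783556e+01,  8.21570108e+01,  5.29061374e-04,
        6.76893634e+01, -1.02282949e+01]), 'qvel': array([ 0.07495825,  0.04085511,  0.07007279,  0.00483741,  0.08986391,
       -0.05763155]), 'tau': array([-6.95279209e-05, -4.40044141e+01, -1.76590991e+01,  6.31890236e-02,
        5.83882607e-02, -1.69502846e-04]), 'position': array([0.2312538 , 0.57981336, 0.20667476]), 'tcp_rot': array([[-9.28750389e-01,  3.70703882e-01, -1.16043861e-03],
       [ 3.70705488e-01,  9.28748647e-01, -1.84188684e-03],
       [ 3.94961185e-04, -2.14083408e-03, -9.99997630e-01]]), 'force': array([-0.32301532,  0.31197385, -0.52793436]), 'moment': array([0.01648934, 0.01473655, 0.01201626]), 'grasp_force': 0.0, 'opening': 0.9977025193951372}
scene {'fx': 419.8556809825197, 'fy': 419.8556809825197, 'cx': 314.70637129660224, 'cy': 197.06486905180358, 'xyz': array([ 1.27977401, -0.53480661,  1.10482514]), 'rotation': array([[ 0.53465666,  0.59294313, -0.60213014],
       [ 0.84505351, -0.3795017 ,  0.37664708],
       [-0.00517912, -0.71020906, -0.70397178]])}
top {'fx': 416.26000960082894, 'fy': 416.26000960082894, 'cx': 323.8487632888791, 'cy': 202.7544966288211, 'xyz': array([ 0.35929773, -0.01354684,  1.36254166]), 'rotation': array([[ 2.32941006e-02, -9.95574216e-01,  9.10459524e-02],
       [-9.99728529e-01, -2.32431699e-02,  1.61980070e-03],
       [ 5.03564733e-04, -9.10589679e-02, -9.95845375e-01]])}
```

```bash
ls pics
```

```text
scene.png
top.png
```

View pics/top.png

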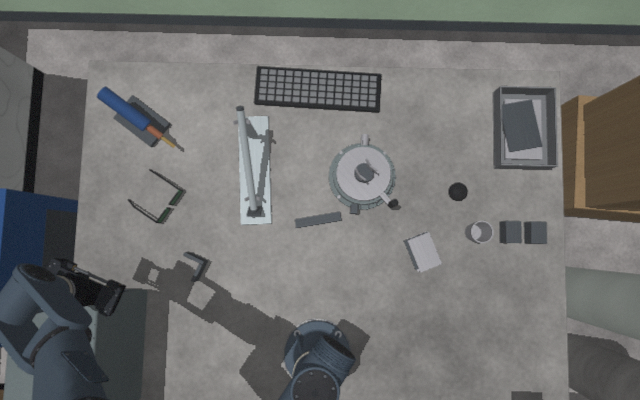

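View pics/scene.png

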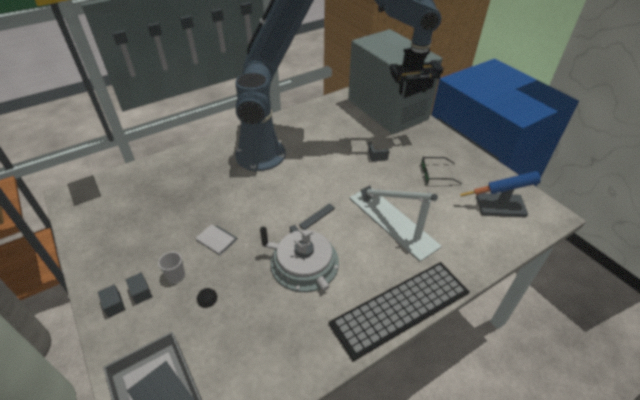

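The top view (up is world +x, left is +y) shows the swivel base at about (363,175), plunger barrel at (366,140), stop lug at (354,210) and handle at (392,204), roughly 30-45° CCW. The rack and tube run from (239,110) to (254,210). In the scene view the tube's upper end is the far-x end, over the rack.

Run:
```python
from h import *
W=np.load('topW.npy');im=cv2.imread('pics/top.png')
def box(u0,u1,v0,v1,z0,z1):
    P=W[v0:v1,u0:u1].reshape(-1,3);return P[(P[:,2]>z0)&(P[:,2]<z1)]
P=box(325,405,130,215,.058,.072)
m=((W[...,2]>.058)&(W[...,2]<.072)).astype(np.uint8);m[:, :325]=0;m[:,405:]=0;m[:130]=0;m[220:]=0
# ring fit for plate
h=cv2.convexHull(np.float32(P[:,:2]));
print('plate',P[:,2].mean(),cv2.minEnclosingCircle(np.float32(P[:,:2])),len(P))
B=box(325,405,130,220,.035,.05);print('base',cv2.minEnclosingCircle(np.float32(B[:,:2])),len(B))
for z0,z1 in((.075,.1),(.1,.125),(.125,.145)):
    Q=box(325,405,130,220,z0,z1)
    c=np.median(Q[:,:2],0) if len(Q) else 0;print(z0,len(Q),c,Q[::max(1,len(Q)//14)].round(3).tolist())
S=box(355,380,130,150,.02,.08);print('barrel',S.mean(0),len(S))
S=box(348,362,203,217,.01,.08);print('lug',S.mean(0),len(S))
# tube
T=box(225,280,95,220,.055,.4)
print('tube',len(T))
A=T[T[:,2]>.08];
for lo in np.arange(.06,.29,.02):
    q=T[(T[:,2]>lo)&(T[:,2]<lo+.02)];print(round(lo,2),len(q),np.median(q,0).round(3) if len(q) else '')
F=box(230,285,105,235,.005,.015);print('foot',cv2.minAreaRect(np.float32(F[:,:2])))
big=cv2.resize(im[90:235,220:420],None,fx=4,fy=4,interpolation=cv2.INTER_CUBIC)
cv2.imwrite('pics/crop.png',big)
```

```text
plate 0.06447410583476676 ((0.5554170608520508, -0.1499321013689041), 0.11212457716464996) 2011
base ((0.5782992839813232, -0.12390442937612534), 0.13047021627426147) 573
0.075 238 [ 0.5749481  -0.13380683] [[0.603, -0.121, 0.083], [0.597, -0.118, 0.081], [0.594, -0.14, 0.082], [0.587, -0.115, 0.084], [0.584, -0.127, 0.087], [0.581, -0.137, 0.083], [0.578, -0.14, 0.085], [0.575, -0.14, 0.084], [0.572, -0.143, 0.083], [0.57, -0.15, 0.081], [0.566, -0.158, 0.087], [0.56, -0.138, 0.08], [0.553, -0.113, 0.08], [0.547, -0.122, 0.078]]
0.1 67 [ 0.5669078  -0.14256021] [[0.599, -0.139, 0.124], [0.597, -0.145, 0.118], [0.594, -0.148, 0.119], [0.593, -0.15, 0.108], [0.588, -0.152, 0.117], [0.584, -0.151, 0.124], [0.581, -0.157, 0.124], [0.571, -0.103, 0.121], [0.568, -0.112, 0.123], [0.565, -0.108, 0.102], [0.562, -0.111, 0.103], [0.558, -0.114, 0.106], [0.555, -0.117, 0.109], [0.551, -0.122, 0.119], [0.485, -0.212, 0.125], [0.479, -0.21, 0.101], [0.471, -0.213, 0.118]]
0.125 80 [ 0.48813147 -0.21079519] [[0.609, -0.135, 0.133], [0.603, -0.135, 0.132], [0.584, -0.154, 0.126], [0.58, -0.162, 0.131], [0.576, -0.162, 0.134], [0.574, -0.16, 0.128], [0.553, -0.121, 0.126], [0.546, -0.13, 0.132], [0.488, -0.216, 0.134], [0.485, -0.217, 0.132], [0.482, -0.211, 0.131], [0.482, -0.226, 0.13], [0.479, -0.22, 0.132], [0.476, -0.214, 0.132], [0.476, -0.229, 0.132], [0.473, -0.223, 0.132]]
barrel [ 0.6732351  -0.13708289  0.04895533] 173
lug [ 0.46868889 -0.10863222  0.03755472] 108
tube 919
0.06 114 [0.487 0.215 0.068]
0.08 84 [0.514 0.216 0.09 ]
0.1 86 [0.542 0.217 0.109]
0.12 98 [0.571 0.218 0.13 ]
0.14 91 [0.6   0.22  0.151]
0.16 92 [0.627 0.222 0.171]
0.18 93 [0.655 0.223 0.191]
0.2 127 [0.688 0.226 0.209]
0.22 102 [0.711 0.228 0.231]
0.24 1 [0.722 0.229 0.241]
0.26 0 
0.28 0 
foot ((0.5919039845466614, 0.21247130632400513), (0.4307177662849426, 0.18008390069007874), 1.9217101335525513)
```

View pics/crop.png

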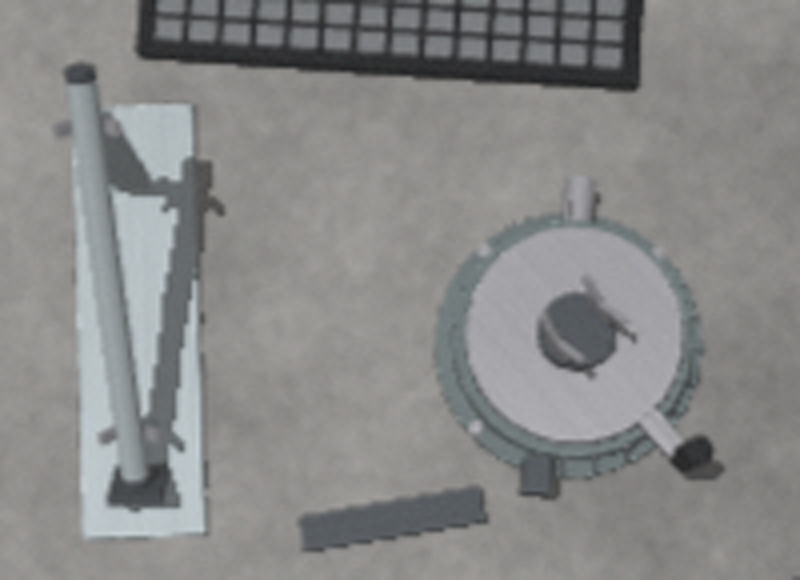

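The crop shows the plate centred at about (576,335), barrel (579,198), lug (538,477) and handle (693,455), with the notch plates lying along the handle direction. Next I'll refine the axis and work out the first approach.

Run:
```python
from h import *
from scipy.optimize import least_squares
W=np.load('topW.npy')[130:222,325:408]
z=W[...,2]
m=((z>.055)&(z<.095)).astype(np.uint8)
n,l,st,c=cv2.connectedComponentsWithStats(cv2.morphologyEx(m,cv2.MORPH_OPEN,np.ones((3,3))))
k=1+np.argmax(st[1:,4]);P=W[l==k]
h=cv2.convexHull(np.float32(P[:,:2]))[:,0]
f=least_squares(lambda q:np.hypot(*(h-q[:2]).T)-q[2],[.577,-.13,.086],loss='soft_l1',f_scale=.002);print('plate',f.x,len(h))
C=f.x[:2]
Q=W.reshape(-1,3);r=np.hypot(*(Q[:,:2]-C).T);a=np.degrees(np.arctan2(Q[:,1]-C[1],Q[:,0]-C[0]))%360
H=Q[(r>.11)&(z.ravel()>.12)];hc=(H[:,:2].min(0)+H[:,:2].max(0))/2;print('handle',hc,H[:,:2].mean(0),np.hypot(*(hc-C)),np.degrees(np.arctan2(*(hc-C)[::-1]))%360,len(H))
for lo,hi in((330,390),(140,200)):
    aa=(a-lo)%360+lo
    s=(aa<hi)&(r>.113)&(r<.15)&(z.ravel()>.012)&(z.ravel()<.075);print(lo,aa[s].mean(),aa[s].min(),aa[s].max(),r[s].max(),Q[s,2].mean(),s.sum())
N=Q[(r<.05)&(z.ravel()>.12)];print(N.round(3).tolist())
s=read_state();print(s['position'])
```

```text
plate [ 0.57469605 -0.13282162  0.08587314] 38
handle [ 0.47912818 -0.22016114] [ 0.4793466  -0.21955362] 0.12946586005526833 222.4242036674453 43
330 358.2960596069431 353.1120540641263 363.102357228786 0.13275488773461988 0.041010715549840066 43
140 162.95185908745634 146.88688008489245 171.39821700528054 0.14951864004844814 0.040028648597663995 49
[[0.609, -0.135, 0.133], [0.607, -0.132, 0.131], [0.605, -0.134, 0.139], [0.607, -0.138, 0.132], [0.604, -0.132, 0.131], [0.603, -0.135, 0.132], [0.605, -0.138, 0.126], [0.6, -0.135, 0.131], [0.602, -0.139, 0.126], [0.602, -0.141, 0.126], [0.599, -0.139, 0.124], [0.599, -0.142, 0.124], [0.596, -0.142, 0.122], [0.587, -0.154, 0.122], [0.585, -0.148, 0.12], [0.584, -0.151, 0.124], [0.584, -0.154, 0.126], [0.585, -0.157, 0.121], [0.578, -0.099, 0.133], [0.578, -0.102, 0.137], [0.58, -0.154, 0.127], [0.581, -0.157, 0.124], [0.58, -0.159, 0.129], [0.58, -0.162, 0.131], [0.575, -0.099, 0.134], [0.575, -0.102, 0.135], [0.575, -0.105, 0.133], [0.578, -0.157, 0.125], [0.576, -0.159, 0.133], [0.576, -0.162, 0.134], [0.576, -0.164, 0.139], [0.572, -0.102, 0.134], [0.573, -0.105, 0.131], [0.573, -0.109, 0.127], [0.574, -0.16, 0.128], [0.573, -0.161, 0.138], [0.574, -0.165, 0.133], [0.571, -0.103, 0.121], [0.571, -0.106, 0.124], [0.571, -0.109, 0.125], [0.568, -0.106, 0.121], [0.568, -0.109, 0.124], [0.568, -0.112, 0.123], [0.565, -0.109, 0.123], [0.556, -0.121, 0.124], [0.556, -0.124, 0.126], [0.553, -0.121, 0.126], [0.553, -0.124, 0.125], [0.552, -0.127, 0.128], [0.55, -0.124, 0.125], [0.549, -0.127, 0.128], [0.549, -0.13, 0.131], [0.546, -0.127, 0.13], [0.546, -0.13, 0.132], [0.546, -0.133, 0.131], [0.542, -0.129, 0.134], [0.543, -0.133, 0.134]]
[0.23131143 0.57988272 0.20677353]
```

Emit:
send_rows:
  plan:
    - [0, -0.0264, -0.0281, 0, 0]
    - [0, -0.0264, -0.0281, 0, 0]
    - [0, -0.0264, -0.0281, 0, 0]
    - [0, -0.0264, -0.0281, 0, 0]
    - [0, -0.0264, -0.0281, 0, 0]
    - [0, -0.0264, -0.0281, 0, 0]
    - [0, -0.0264, -0.0281, 0, 0]
    - [0, -0.0264, -0.0281, 0, 0]
    - [0, -0.0264, -0.0281, 0, 0]
    - [0, -0.0264, -0.0281, 0, 0]
    - [0, -0.0264, -0.0281, 0, 0]
    - [0, -0.0264, -0.0281, 0, 0]
    - [0, -0.0211, -0.0314, 0, 0]
    - [0, -0.0211, -0.0314, 0, 0]
    - [0, -0.0211, -0.0314, 0, 0]
    - [0, -0.0211, -0.0314, 0, 0]
    - [0, -0.0211, -0.0314, 0, 0]
    - [0, -0.0211, -0.0314, 0, 0]
    - [0, -0.0211, -0.0314, 0, 0]
    - [0, -0.0211, -0.0314, 0, 0]

```text
time_s: 1.77
position: [0.4642, -0.1479, 0.2074]
tcp_rot: [[-0.929, 0.371, -0.0], [0.371, 0.929, 0.0], [0.001, 0.0, -1.0]]
force: [0.4, -0.0, 0.4]
opening: 0.996
grasp_force: 0.0
```

Emit:
send_rows:
  plan:
    - [0, -0.0211, -0.0314, 0, 0]
    - [0, -0.0211, -0.0314, 0, 0]
    - [0, 0, 0, 0, 0.119]
    - [0, 0, 0, 0, 0.119]
    - [0, 0, 0, 0, 0.119]
    - [0, 0, 0, 0, 0.119]
    - [0, 0, 0, 0, 0.119]
    - [0, 0, 0, 0, 0.119]
    - [0, 0, 0, 0, 0.119]
    - [0, 0, 0, 0, 0.119]
    - [0, 0, 0, 0, 0.119]
    - [0, 0, 0, 0, 0.119]
    - [0, 0, 0, 0, 0.119]
    - [0, 0, 0, 0, 0.119]
    - [0, 0, 0, 0, 0.119]
    - [0, 0, 0, 0, 0.119]
    - [0, 0, 0, 0, 0.119]
    - [0, 0, 0, 0, 0.119]
    - [0, 0, 0, 0, 0.119]

```text
time_s: 3.35
position: [0.4801, -0.2198, 0.2073]
tcp_rot: [[0.743, 0.669, -0.001], [0.669, -0.743, 0.001], [-0.0, -0.001, -1.0]]
force: [0.3, -0.5, -0.2]
opening: 0.999
grasp_force: 0.0
```

```bash
cat >> h.py <<'E'
def to(x,y,z,yaw=None):
    s=read_state();R=s['tcp_rot'];d=np.array([x,y,z])-s['position']
    yy=np.degrees(np.arctan2(R[1,1],R[0,1]))
    print('t',round(s['time_s'],2),'pos',s['position'].round(4),'yaw',round(yy,2),'F',s['force'].round(2),'M',s['moment'].round(3),'open',round(s['opening'],3),'grip',round(s['grasp_force'],1),'q6',s['joint_positions'][[0,5]].round(1))
    print('shift',(R.T@d).round(4),'turn',None if yaw is None else round(float(np.radians((yy-yaw+90)%180-90)),4))
E
python3 -c "
from h import *
to(.4793,-.220,.107,-47.6)
im,d=capture('wrist');cv2.imwrite('pics/w1.png',im)"
```

```text
t 3.35 pos [ 0.4801 -0.2198  0.2073] yaw -48.01 F [ 0.3  -0.5  -0.23] M [-0.13   0.132 -0.052] open 0.999 grip 0.0 q6 [-36.7  11.3]
shift [-0.0008 -0.0003  0.1003] turn -0.0071
```

Emit:
send_rows:
  plan:
    - [0, 0, 0, 0.025, 0]
    - [0, 0, 0, 0.025, 0]
    - [0, 0, 0, 0.025, 0]
    - [0, 0, 0, 0.025, 0]
    - [255, 0, 0, 0, 0]
    - [255, 0, 0, 0, 0]
    - [255, 0, 0, 0, 0]
    - [255, 0, 0, 0, 0]
    - [255, 0, 0, 0, 0]
    - [255, 0, 0, 0, 0]
    - [255, 0, 0, 0, 0]
    - [255, 0, 0, 0, 0]

```text
time_s: 4.4
position: [0.4807, -0.2202, 0.1082]
tcp_rot: [[0.739, 0.674, 0.001], [0.674, -0.739, -0.001], [0.0, 0.001, -1.0]]
force: [-1.6, -0.0, -0.6]
opening: 0.479
grasp_force: 0.0
```

Run:
```python
from h import *
C=np.array([.5752,-.1325])
s=read_state();p=s['position'][:2]-C;print(np.hypot(*p),np.degrees(np.arctan2(p[1],p[0]))%360)
r=np.hypot(*p);a=np.arctan2(*p[::-1])
e=C+.130*np.array([np.cos(np.radians(267.4)),np.sin(np.radians(267.4))]);print(e);to(e[0],e[1],.107,-2.6)
```

```text
0.12893186973467788 222.84664590363295
[ 0.56930281 -0.26236617]
t 4.4 pos [ 0.4807 -0.2202  0.1082] yaw -47.66 F [-1.6  -0.04 -0.64] M [-0.074  0.119 -0.   ] open 0.479 grip 0.0 q6 [-36.7  10.9]
shift [0.0371 0.0909 0.0013] turn -0.7864
```

Emit:
send_rows:
  plan:
    - [255, 0, 0, 0, 0]
    - [255, 0, 0, 0, 0]
    - [255, 0, 0, 0, 0]
    - [255, 0, 0, 0, 0]
    - [255, 0, 0, 0, 0]
    - [255, 0, 0, 0, 0]

```text
time_s: 4.9
position: [0.4797, -0.2193, 0.1076]
tcp_rot: [[0.739, 0.673, -0.002], [0.673, -0.739, 0.001], [-0.0, -0.002, -1.0]]
force: [-2.1, 2.1, 3.8]
opening: 0.238
grasp_force: 30.0
```

Emit:
send_rows:
  plan:
    - [255, 0.0002, 0.0073, 0, -0.056]
    - [255, 0.0002, 0.0073, 0, -0.056]
    - [255, 0.0002, 0.0073, 0, -0.056]
    - [255, 0.0002, 0.0073, 0, -0.056]
    - [255, 0.0002, 0.0073, 0, -0.056]
    - [255, 0.0002, 0.0073, 0, -0.056]
    - [255, 0.0002, 0.0073, 0, -0.056]
    - [255, 0.0002, 0.0073, 0, -0.056]
    - [255, 0.0002, 0.0073, 0, -0.056]
    - [255, 0.0002, 0.0073, 0, -0.056]
    - [255, 0.0002, 0.0073, 0, -0.056]
    - [255, 0.0002, 0.0073, 0, -0.056]
    - [255, 0.0002, 0.0073, 0, -0.056]
    - [255, 0.0002, 0.0073, 0, -0.056]
    - [255, 0, 0, 0, 0]
    - [255, 0, 0, 0, 0]

```text
time_s: 6.23
position: [0.5686, -0.2599, 0.1076]
tcp_rot: [[0.047, 0.999, -0.005], [0.999, -0.047, 0.005], [0.004, -0.005, -1.0]]
force: [-4.4, 6.4, 6.9]
opening: 0.236
grasp_force: 30.0
```

```bash
python3 -c "
from h import *
to(.5693,-.2624,.107,-2.6)"
```

```text
t 6.23 pos [ 0.5686 -0.2599  0.1076] yaw -2.69 F [-4.37  6.4   6.93] M [0.866 0.879 0.005] open 0.236 grip 30.0 q6 [-34.8 -32.1]
shift [-0.0025  0.0008  0.0006] turn -0.0016
```

Emit:
send_rows:
  plan:
    - [0, 0, 0, 0, 0]
    - [0, 0, 0, 0, 0]
    - [0, 0, 0, 0, 0]
    - [0, 0, 0, 0, 0]
    - [0, 0, 0, -0.02, 0]
    - [0, 0, 0, -0.04, 0]
    - [0, 0, 0, -0.04, 0]
    - [0, 0, 0, -0.04, 0]

```text
time_s: 6.9
position: [0.5706, -0.2629, 0.2487]
tcp_rot: [[0.048, 0.999, -0.0], [0.999, -0.048, -0.0], [-0.0, -0.0, -1.0]]
force: [1.0, -0.7, 0.6]
opening: 0.758
grasp_force: 0.0
```

Run:
```python
from h import *
to(.597,.220,.25,93.3)
im,d,W=cloud('scene')
C=np.array([.5752,-.1325])
Q=W.reshape(-1,3);r=np.hypot(*(Q[:,:2]-C).T);im2=im.reshape(-1,3)
H=Q[(r>.105)&(r<.15)&(Q[:,2]>.1)&(Q[:,2]<.14)]
hc=(H[:,:2].min(0)+H[:,:2].max(0))/2;print(H.round(3)[::5].tolist());print(len(H),hc,np.hypot(*(hc-C)),np.degrees(np.arctan2(*(hc-C)[::-1]))%360)
cv2.imwrite('pics/s2.png',cv2.resize(im[190:310,200:480],None,fx=2.85,fy=2.85,interpolation=cv2.INTER_CUBIC))
```

```text
t 6.9 pos [ 0.5706 -0.2629  0.2487] yaw -2.77 F [ 0.97 -0.7   0.64] M [-0.068  0.029 -0.033] open 0.758 grip 0.0 q6 [-34.9 -32.1]
shift [ 0.4836  0.003  -0.0013] turn 1.4649
[[0.559, -0.263, 0.132], [0.561, -0.261, 0.129], [0.562, -0.268, 0.131], [0.568, -0.255, 0.128], [0.571, -0.263, 0.132], [0.574, -0.27, 0.135], [0.569, -0.275, 0.128], [0.577, -0.262, 0.128], [0.574, -0.271, 0.126], [0.576, -0.257, 0.119], [0.578, -0.267, 0.123], [0.574, -0.272, 0.118], [0.571, -0.274, 0.112], [0.577, -0.261, 0.109], [0.577, -0.268, 0.108], [0.574, -0.273, 0.105], [0.582, -0.267, 0.104]]
81 [ 0.56980732 -0.26462291] 0.13223291776600507 267.6627351838797
```

View pics/s2.png

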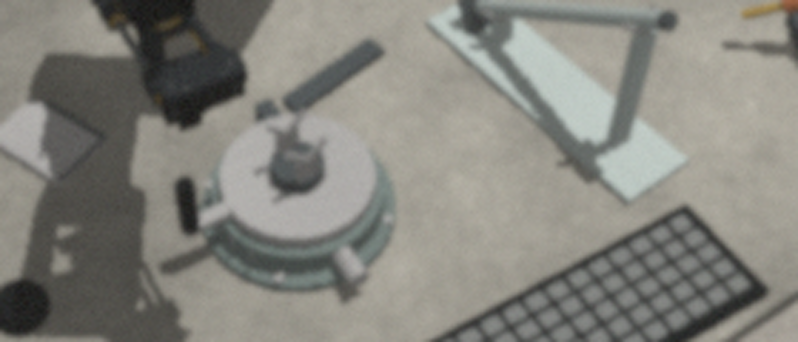

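The handle at (187,205) now stands 90° from the lug at (268,110), at 267.7° measured against 267.4° expected, so it's in the sixth click. Next, the tube.

Emit:
send_rows:
  plan:
    - [0, 0.0372, 0.0002, 0, 0]
    - [0, 0.0372, 0.0002, 0, 0]
    - [0, 0.0372, 0.0002, 0, 0]
    - [0, 0.0372, 0.0002, 0, 0]
    - [0, 0.0372, 0.0002, 0, 0]
    - [0, 0.0372, 0.0002, 0, 0]
    - [0, 0.0372, 0.0002, 0, 0]
    - [0, 0.0372, 0.0002, 0, 0]
    - [0, 0.0372, 0.0002, 0, 0]
    - [0, 0.0372, 0.0002, 0, 0]
    - [0, 0.0372, 0.0002, 0, 0]
    - [0, 0.0372, 0.0002, 0, 0]
    - [0, 0.0372, 0.0002, 0, 0]

```text
time_s: 8.03
position: [0.5969, 0.2222, 0.2475]
tcp_rot: [[0.048, 0.999, 0.001], [0.999, -0.048, 0.0], [0.0, 0.001, -1.0]]
force: [-0.2, 0.4, 1.0]
opening: 1.0
grasp_force: 0.0
```

Emit:
send_rows:
  plan:
    - [0, 0, 0, 0, 0.122]
    - [0, 0, 0, 0, 0.122]
    - [0, 0, 0, 0, 0.122]
    - [0, 0, 0, 0, 0.122]
    - [0, 0, 0, 0, 0.122]
    - [0, 0, 0, 0, 0.122]
    - [0, 0, 0, 0, 0.122]
    - [0, 0, 0, 0, 0.122]
    - [0, 0, 0, 0, 0.122]
    - [0, 0, 0, 0, 0.122]
    - [0, 0, 0, 0, 0.122]
    - [0, 0, 0, 0, 0.122]
    - [0, 0, 0, 0, 0]

```text
time_s: 9.12
position: [0.597, 0.2202, 0.2474]
tcp_rot: [[0.998, 0.056, 0.001], [0.056, -0.998, 0.0], [0.001, 0.0, -1.0]]
force: [0.5, 0.1, -0.2]
opening: 0.998
grasp_force: 0.0
```

Run:
```python
from h import *
to(.597,.220,.130,93.3)
c=calibration('wrist');im,d=capture('wrist')
v,u=np.mgrid[0:400,0:640]
x=u-c['cx'];y=v-c['cy'];r=np.hypot(x,y)+1e-9;th=r/c['fx'];t=np.tan(np.minimum(th,1.4))/r
P=np.stack([x*t*d,y*t*d,d],-1)@np.array(c['rotation']).T+c['xyz'];P[(d==0)|(th>1.3)]=9
Q=P.reshape(-1,3)
# top ridge of tube: bins along x
for lo in np.arange(.48,.72,.02):
    q=Q[(abs(Q[:,0]-lo)<.006)&(abs(Q[:,1]-.22)<.03)&(abs(Q[:,2]-.013-.135-(lo-.597)*.7)<.03)]
    if len(q)>5:print(round(lo,3),len(q),q[:,2].max().round(4),((q[:,1].min()+q[:,1].max())/2).round(4),np.ptp(q[:,1]).round(4))
cv2.imwrite('pics/w2.png',im)
```

```text
t 9.12 pos [0.597  0.2202 0.2474] yaw -86.77 F [ 0.51  0.07 -0.15] M [-0.046  0.116  0.017] open 0.998 grip 0.0 q6 [10.2 97. ]
shift [-1.000e-04  2.000e-04  1.174e-01] turn -0.0012
0.48 141 0.0784 0.2147 0.0478
0.5 104 0.092 0.2144 0.0269
0.52 105 0.1058 0.2161 0.0206
0.54 122 0.12 0.2178 0.0207
0.56 153 0.1353 0.2186 0.0221
0.58 188 0.1474 0.2192 0.0213
0.6 239 0.1623 0.2213 0.0219
0.62 288 0.1773 0.2224 0.0219
0.64 349 0.1907 0.2236 0.0216
0.66 437 0.2039 0.2252 0.0223
0.68 663 0.2193 0.226 0.0472
0.7 792 0.2327 0.2255 0.0413
```

View pics/w2.png

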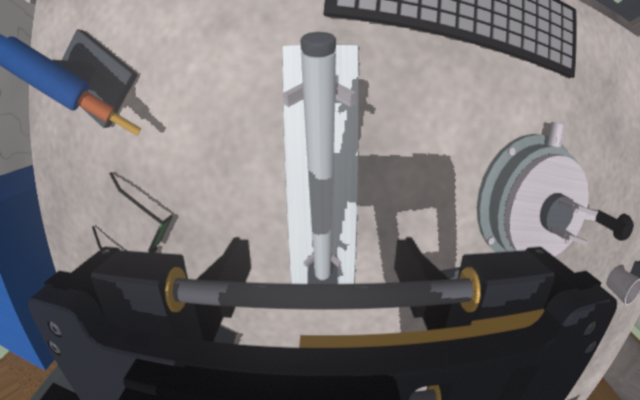

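The tube shows centred between the fingers, column ~320, running straight away from the gripper, so I can descend.

Emit:
send_rows:
  plan:
    - [60, 0, 0, 0.0225, 0]
    - [60, 0, 0, 0.0225, 0]
    - [60, 0, 0, 0.0225, 0]
    - [60, 0, 0, 0.0225, 0]
    - [60, 0, 0, 0.0225, 0]
    - [60, 0, 0, 0, 0]

```text
time_s: 9.67
position: [0.5931, 0.2196, 0.1303]
tcp_rot: [[0.998, 0.061, -0.009], [0.061, -0.998, -0.002], [-0.009, 0.001, -1.0]]
force: [-1.9, -0.4, -0.5]
opening: 0.773
grasp_force: 0.0
```

Emit:
send_rows:
  plan:
    - [255, 0, 0, 0, 0]
    - [255, 0, 0, 0, 0]
    - [255, 0, 0, 0, 0]
    - [255, 0, 0, 0, 0]
    - [255, 0, 0, 0, 0]
    - [255, 0, 0, 0, 0]
    - [255, 0, 0, 0, 0]
    - [255, 0, 0, 0, 0]
    - [255, 0, 0, 0, 0]
    - [255, 0, 0, 0, 0]
    - [255, 0, 0, 0, 0]
    - [255, 0, 0, 0, 0]

```text
time_s: 10.67
position: [0.5963, 0.2216, 0.1357]
tcp_rot: [[0.998, 0.059, 0.0], [0.059, -0.998, 0.002], [0.0, -0.002, -1.0]]
force: [-0.8, 4.9, 3.7]
opening: 0.199
grasp_force: 30.0
```

```bash
python3 -c "
from h import *
to(.597,.220,.130,93.3)"
```

```text
t 10.67 pos [0.5963 0.2216 0.1357] yaw -86.63 F [-0.79  4.89  3.67] M [ 0.888  0.434 -0.024] open 0.199 grip 30.0 q6 [10.3 96.9]
shift [0.0006 0.0017 0.0057] turn 0.0012
```

Emit:
send_rows:
  plan:
    - [255, 0, 0, -0.004, 0]
    - [255, 0, 0, -0.004, 0]
    - [255, 0, 0, -0.004, 0]
    - [255, 0, 0, -0.004, 0]
    - [255, 0, 0, 0, 0]
    - [255, 0, 0, 0, 0]
    - [255, 0, 0, 0, 0]
    - [255, 0, 0, 0, 0]

```text
time_s: 11.33
position: [0.5968, 0.2202, 0.1512]
tcp_rot: [[0.998, 0.059, 0.001], [0.059, -0.998, -0.0], [0.001, 0.0, -1.0]]
force: [0.1, 0.1, -2.7]
opening: 0.205
grasp_force: 29.7
```

```bash
cat >> h.py <<'E'
def wrist():
    c=calibration('wrist');im,d=capture('wrist')
    v,u=np.mgrid[0:400,0:640]
    x=u-c['cx'];y=v-c['cy'];r=np.hypot(x,y)+1e-9;th=r/c['fx'];t=np.tan(np.minimum(th,1.4))/r
    P=np.stack([x*t*d,y*t*d,d],-1)@np.array(c['rotation']).T+c['xyz'];P[(d==0)|(th>1.3)]=9
    return im,P.reshape(-1,3)
def weigh(n=6):
    F=[];M=[]
    for i in range(n):
        im,P=wrist();s=read_state();F.append(s['force']);M.append(s['moment'])
    F=np.mean(F,0);M=np.mean(M,0);R=s['tcp_rot'];print('F',F.round(2),'M',M.round(3),'Mtool',(R.T@M).round(3),'z',s['position'].round(4),'open',round(s['opening'],3))
    return P
def ridge(P,x0,z0):
    # tube line fit: points ahead (x>x0+.03), above z0-.12
    q=P[(P[:,0]>x0+.04)&(P[:,0]<x0+.3)&(abs(P[:,1]-.222-(P[:,0]-.6)*.058)<.008)&(P[:,2]>.08)]
    b=[]
    for lo in np.arange(x0+.04,x0+.26,.008):
        k=q[abs(q[:,0]-lo)<.004]
        if len(k)>3:b.append((k[:,0].mean(),np.median(k[:,2]),np.median(k[:,1])))
    b=np.array(b);print(b[:: max(1,len(b)//8)].round(4).tolist());p=np.polyfit(b[:,0],b[:,1],1);print('slope deg',np.degrees(np.arctan(p[0])),'z at x0',np.polyval(p,x0))
E
python3 -c "
from h import *
P=weigh();ridge(P,.596,.15)"
```

```text
F [-0.11  0.08 -2.67] M [ 0.026  0.171 -0.015] Mtool [ 0.036 -0.169  0.015] z [0.5965 0.2204 0.1511] open 0.203
[[0.638, 0.2029, 0.2238], [0.6441, 0.2078, 0.2243], [0.6521, 0.2146, 0.2247], [0.6601, 0.221, 0.2251], [0.6681, 0.2276, 0.2255], [0.6762, 0.2343, 0.226], [0.6841, 0.2409, 0.2264], [0.6921, 0.2474, 0.2269], [0.7001, 0.254, 0.2273], [0.7051, 0.2572, 0.2285]]
slope deg 39.2352708369026 z at x0 0.16870638681152428
```

Emit:
send_rows:
  plan:
    - [255, 0, 0, -0.006, 0]
    - [255, 0, 0, -0.006, 0]
    - [255, 0, 0, -0.006, 0]
    - [255, 0, 0, -0.006, 0]
    - [255, 0, 0, -0.006, 0]
    - [255, 0, 0, -0.006, 0]
    - [255, 0, 0, -0.006, 0]
    - [255, 0, 0, 0, 0]
    - [255, 0, 0, 0, 0]
    - [255, 0, 0, 0, 0]
    - [255, 0, 0, 0, 0]
    - [255, 0, 0, 0, 0]

```text
time_s: 12.63
position: [0.5961, 0.2204, 0.1927]
tcp_rot: [[0.998, 0.059, -0.001], [0.059, -0.998, -0.0], [-0.001, 0.0, -1.0]]
force: [0.3, 0.7, -3.2]
opening: 0.203
grasp_force: 29.6
```

```bash
python3 -c "
from h import *
P=weigh(8);ridge(P,.596,.15);print(read_state()['time_s'])
im,d,W=cloud('scene');cv2.imwrite('pics/s3.png',cv2.resize(im[140:300,260:480],None,fx=3,fy=3))"
```

```text
F [-0.29  0.06 -3.3 ] M [ 0.015  0.131 -0.018] Mtool [ 0.022 -0.13   0.018] z [0.5963 0.2204 0.193 ] open 0.203
[[0.6381, 0.2573, 0.2236], [0.6443, 0.2641, 0.2243], [0.6522, 0.2733, 0.2246], [0.6603, 0.2825, 0.2252], [0.6683, 0.2917, 0.2255], [0.6763, 0.3008, 0.226], [0.6842, 0.3098, 0.2264], [0.6894, 0.3134, 0.2324]]
slope deg 48.209734740276254 z at x0 0.21039922641478143
13.0333
```

View pics/s3.png

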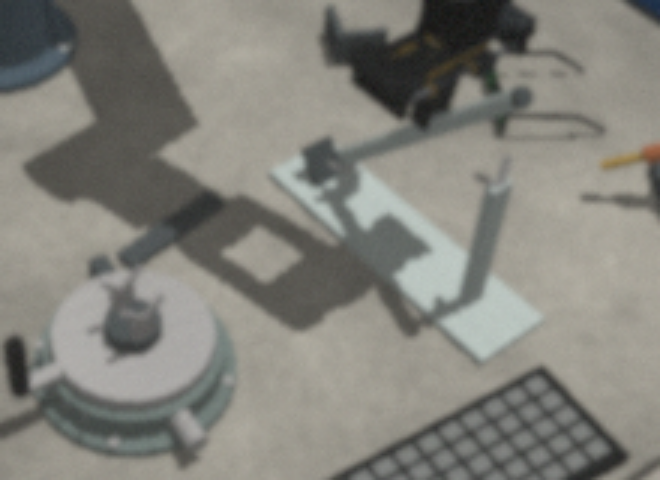

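The picture shows the tube's lower end still standing on the foot stop at (320,155) with its upper end at (520,97). The slope has grown to 48°, so the tube hinges in the pads and the heavy side is the lower one. I'll lower it, tare, and regrip further down.

Emit:
send_rows:
  plan:
    - [255, 0, 0, 0.0095, 0]
    - [255, 0, 0, 0.0095, 0]
    - [255, 0, 0, 0.0095, 0]
    - [255, 0, 0, 0.0095, 0]
    - [255, 0, 0, 0.0095, 0]
    - [255, 0, 0, 0.0095, 0]
    - [255, 0, 0, 0, 0]
    - [120, 0, 0, 0, 0]
    - [120, 0, 0, 0, 0]
    - [120, 0, 0, 0, 0]
    - [120, 0, 0, 0, 0]
    - [120, -0.0137, 0, 0.0096, 0]
    - [120, -0.0137, 0, 0.0096, 0]
    - [120, -0.0137, 0, 0.0096, 0]
    - [120, 0, 0, 0, 0]
    - [120, 0, 0, 0, 0]

```text
time_s: 14.42
position: [0.5554, 0.2177, 0.1074]
tcp_rot: [[0.998, 0.059, 0.0], [0.059, -0.998, -0.0], [0.0, 0.0, -1.0]]
force: [0.5, -0.1, -0.5]
opening: 0.53
grasp_force: 0.0
```

```bash
python3 -c "
from h import *
P=weigh(6);ridge(P,.56,.15);print(read_state()['time_s'])
"
```

```text
F [ 0.21 -0.11  0.05] M [-0.052  0.163  0.006] Mtool [-0.042 -0.166 -0.006] z [0.5567 0.218  0.108 ] open 0.53
[[0.602, 0.1578, 0.2222], [0.6081, 0.162, 0.2224], [0.6161, 0.1676, 0.2229], [0.6241, 0.1733, 0.2233], [0.6321, 0.1789, 0.2238], [0.6401, 0.1845, 0.2242], [0.6481, 0.1901, 0.2247], [0.6561, 0.1956, 0.2252], [0.6641, 0.2013, 0.2256], [0.669, 0.2043, 0.2249]]
slope deg 34.90601009206122 z at x0 0.12852120657058852
14.7167
```

Emit:
send_rows:
  plan:
    - [255, 0, 0, 0, 0]
    - [255, 0, 0, 0, 0]
    - [255, 0, 0, 0, 0]
    - [255, 0, 0, 0, 0]
    - [255, 0, 0, 0, 0]
    - [255, 0, 0, 0, 0]
    - [255, 0, 0, 0, 0]
    - [255, 0, 0, -0.005, 0]
    - [255, 0, 0, -0.005, 0]
    - [255, 0, 0, -0.005, 0]
    - [255, 0, 0, -0.005, 0]
    - [255, 0, 0, 0, 0]
    - [255, 0, 0, 0, 0]
    - [255, 0, 0, 0, 0]
    - [255, 0, 0, 0, 0]

```text
time_s: 15.97
position: [0.5551, 0.2178, 0.1271]
tcp_rot: [[0.998, 0.059, -0.001], [0.059, -0.998, -0.0], [-0.001, 0.0, -1.0]]
force: [-0.8, 0.1, -2.5]
opening: 0.198
grasp_force: 29.3
```

```bash
python3 -c "
from h import *
P=weigh(8);ridge(P,.556,.15);print(read_state()['time_s'])
"
```

```text
F [-0.13 -0.17 -3.5 ] M [-0.06   0.179  0.014] Mtool [-0.049 -0.182 -0.014] z [0.5553 0.218  0.1273] open 0.198
[[0.598, 0.1793, 0.2215], [0.6041, 0.1842, 0.222], [0.6122, 0.1908, 0.2224], [0.6202, 0.1973, 0.2229], [0.6281, 0.2038, 0.2235], [0.6362, 0.2105, 0.2239], [0.6441, 0.2169, 0.2243], [0.6521, 0.2235, 0.2248], [0.6601, 0.2301, 0.2253], [0.6645, 0.2329, 0.224]]
slope deg 39.1345921636966 z at x0 0.14509690103486544
16.3667
```

Emit:
send_rows:
  plan:
    - [255, 0, 0, -0.006, 0]
    - [255, 0, 0, -0.006, 0]
    - [255, 0, 0, -0.006, 0]
    - [255, 0, 0, -0.006, 0]
    - [255, 0, 0, 0, 0]
    - [255, 0, 0, 0, 0]
    - [255, 0, 0, 0, 0]
    - [255, 0, 0, 0, 0]

```text
time_s: 17.03
position: [0.555, 0.2179, 0.1511]
tcp_rot: [[0.998, 0.059, -0.001], [0.059, -0.998, -0.0], [-0.001, 0.0, -1.0]]
force: [0.5, -0.2, -4.0]
opening: 0.198
grasp_force: 29.3
```

```bash
python3 -c "
from h import *
P=weigh(8);ridge(P,.556,.15);print(read_state()['time_s'])
"
```

```text
F [ 0.12  0.12 -3.3 ] M [-0.063  0.186  0.009] Mtool [-0.052 -0.19  -0.009] z [0.5553 0.218  0.1512] open 0.199
[[0.5981, 0.2032, 0.2217], [0.6041, 0.2081, 0.222], [0.6122, 0.2146, 0.2225], [0.6202, 0.2211, 0.2229], [0.6281, 0.2276, 0.2234], [0.6361, 0.2341, 0.2239], [0.6441, 0.2407, 0.2243], [0.6521, 0.2471, 0.2248], [0.6601, 0.2537, 0.2252], [0.6646, 0.2567, 0.2247]]
slope deg 39.01056844801617 z at x0 0.1691168527401929
17.4333
```

Held free now: the slope stays at 39°, weight is about 3.4 N, and the moment is near zero, so the grip is close to the balance point. I'll carry it over the rest and measure again.

Emit:
send_rows:
  plan:
    - [255, 0, 0, -0.008, 0]
    - [255, 0, 0, -0.016, 0]
    - [255, 0, 0, -0.02, 0]
    - [255, 0, 0, -0.02, 0]
    - [255, 0, 0, -0.018, 0]
    - [255, 0, 0, -0.012, 0]
    - [255, 0, 0, 0, 0]

```text
time_s: 18.02
position: [0.5575, 0.2185, 0.2493]
tcp_rot: [[0.998, 0.059, 0.008], [0.059, -0.998, 0.002], [0.008, -0.001, -1.0]]
force: [0.3, 1.9, -2.9]
opening: 0.195
grasp_force: 29.3
```

Emit:
send_rows:
  plan:
    - [255, 0, 0.01, 0, 0]
    - [255, 0, 0.02, 0, 0]
    - [255, 0, 0.03, 0, 0]
    - [255, 0, 0.03, 0, 0]
    - [255, 0, 0.03, 0, 0]
    - [255, 0, 0.03, 0, 0]
    - [255, 0, 0.03, 0, 0]
    - [255, 0, 0.03, 0, 0]
    - [255, 0, 0.03, 0, 0]
    - [255, 0, 0.03, 0, 0]
    - [255, 0, 0.03, 0, 0]
    - [255, 0, 0.025, 0, 0]
    - [255, 0, 0.018, 0, 0]
    - [255, 0, 0.008, 0, 0]
    - [255, 0, 0, 0, 0.025]
    - [255, 0, 0, 0, 0.025]
    - [255, 0, 0, 0, 0.025]
    - [255, 0, 0, 0, 0.025]
    - [255, 0, 0, 0, 0]
    - [255, 0, 0, 0, 0]

```text
time_s: 19.68
position: [0.5752, -0.1318, 0.2445]
tcp_rot: [[0.999, -0.04, -0.002], [-0.04, -0.999, 0.001], [-0.002, -0.001, -1.0]]
force: [0.4, 0.9, -3.3]
opening: 0.199
grasp_force: 29.3
```

Run:
```python
from h import *
F=[];M=[]
for i in range(24):
    capture('wrist');s=read_state();F.append(s['force']);M.append(s['moment'])
F=np.array(F);M=np.array(M);print(F.mean(0),F.std(0),M.mean(0),M.std(0))
to(.5752,-.1325,.245,-92.6)
im,P=wrist()
p=s['position']
q=P[(P[:,0]>p[0]+.03)&(P[:,0]<p[0]+.25)&(abs(P[:,1]-p[1])<.03)&(P[:,2]>p[2]+.01)]
b=[(k[:,0].mean(),np.median(k[:,1]),k[:,2].mean(),len(k)) for lo in np.arange(p[0]+.04,p[0]+.25,.015) for k in [q[abs(q[:,0]-lo)<.003]] if len(k)>4]
b=np.array(b);print(b.round(4).tolist());print('slope',np.degrees(np.arctan(np.polyfit(b[:,0],b[:,2],1)[0])),'yaw',np.degrees(np.arctan(np.polyfit(b[:,0],b[:,1],1)[0])))
# scene view: rest notches / handle again
```

```text
[-0.03710077 -0.06892924 -3.48121595] [0.51556533 0.42220396 0.47651699] [-0.04270182  0.17975782  0.00088297] [0.0274926  0.02875759 0.02980221]
t 20.88 pos [ 0.576  -0.1324  0.2454] yaw -92.36 F [-0.27 -0.51 -3.62] M [-0.03   0.186  0.027] open 0.198 grip 29.3 q6 [-23.8  68.6]
shift [-0.0008  0.0001  0.0004] turn 0.0042
[[0.6145, -0.1183, 0.3405, 3905.0], [0.6311, -0.1346, 0.3061, 598.0], [0.646, -0.1354, 0.3182, 903.0], [0.6611, -0.1358, 0.3304, 1373.0], [0.676, -0.1363, 0.3427, 2016.0], [0.6884, -0.1261, 0.3451, 7.0]]
slope 14.964532587072389 yaw -5.394595659112214
```

Emit:
send_rows:
  plan:
    - [255, -0.005, 0, 0.01, 0]
    - [255, 0, 0, 0.02, 0]
    - [255, 0, 0, 0.02, 0]
    - [255, 0, 0, 0.015, 0]
    - [255, 0, 0, 0.008, 0]
    - [255, 0, 0, 0.003, 0]
    - [255, 0, 0, 0.003, 0]
    - [255, 0, 0, 0.003, 0]
    - [255, 0, 0, 0.003, 0]
    - [255, 0, 0, 0.003, 0]
    - [255, 0, 0, 0.003, 0]
    - [255, 0, 0, 0.003, 0]
    - [255, 0, 0, 0.003, 0]
    - [255, 0, 0, 0.003, 0]
    - [255, 0, 0, 0.003, 0]
    - [255, 0, 0, 0.003, 0]
    - [255, 0, 0, 0.003, 0]

```text
time_s: 22.35
position: [0.5716, -0.1326, 0.1365]
tcp_rot: [[0.999, -0.041, 0.001], [-0.041, -0.999, -0.001], [0.001, 0.001, -1.0]]
force: [0.0, -0.3, -0.1]
opening: 0.198
grasp_force: 29.4
```

```bash
cat > lv.py <<'E'
from h import *
to(.571,-.1325,.125,-92.6)
im,P=wrist();p=read_state()['position']
q=P[(P[:,0]>p[0]+.03)&(P[:,0]<p[0]+.25)&(abs(P[:,1]-p[1]+.05*(P[:,0]-p[0]))<.008)&(P[:,2]>.1)&(P[:,2]<.3)]
b=np.array([(k[:,0].mean(),np.median(k[:,1]),np.median(k[:,2]),len(k)) for lo in np.arange(p[0]+.045,p[0]+.25,.012) for k in [q[abs(q[:,0]-lo)<.003]] if len(k)>4])
print(b.round(4).tolist())
E
python3 lv.py
```

```text
t 22.35 pos [ 0.5716 -0.1326  0.1365] yaw -92.36 F [ 0.02 -0.34 -0.09] M [-0.156  0.212 -0.025] open 0.198 grip 29.4 q6 [-24.   68.4]
shift [-0.0006 -0.0001  0.0115] turn 0.0042
[[0.6161, -0.1347, 0.1795, 368.0], [0.6282, -0.1353, 0.1863, 456.0], [0.6402, -0.1359, 0.193, 552.0], [0.6522, -0.1364, 0.1996, 684.0], [0.6642, -0.137, 0.2063, 828.0], [0.6761, -0.1375, 0.2129, 962.0], [0.6873, -0.1382, 0.2191, 787.0]]
```

Emit:
send_rows:
  plan:
    - [255, 0, 0, 0.002, 0]
    - [255, 0, 0, 0.002, 0]
    - [255, 0, 0, 0.002, 0]
    - [255, 0, 0, 0.002, 0]
    - [255, 0, 0, 0.002, 0]
    - [255, 0, 0, 0.002, 0]
    - [255, 0, 0, 0, 0]

```text
time_s: 22.98
position: [0.5717, -0.133, 0.126]
tcp_rot: [[0.999, -0.041, 0.002], [-0.041, -0.999, -0.002], [0.002, 0.002, -1.0]]
force: [-0.8, -0.9, 10.5]
opening: 0.008
grasp_force: 5.4
```

```bash
python3 lv.py
```

```text
t 22.98 pos [ 0.5717 -0.133   0.126 ] yaw -92.34 F [-0.83 -0.9  10.5 ] M [-0.19   0.356  0.016] open 0.008 grip 5.4 q6 [-24.   68.4]
shift [-0.0007 -0.0004  0.001 ] turn 0.0046
[[0.6167, -0.1351, 0.1395, 306.0], [0.6287, -0.1357, 0.1394, 324.0], [0.6407, -0.1362, 0.1395, 336.0], [0.6527, -0.1372, 0.1395, 334.0], [0.6647, -0.1376, 0.1394, 342.0], [0.6767, -0.1381, 0.1393, 343.0], [0.6887, -0.1386, 0.1394, 334.0], [0.7007, -0.1392, 0.1394, 315.0], [0.7123, -0.1396, 0.1393, 257.0]]
```

Run:
```python
from h import *
im,d,W=cloud('scene');np.save('s4W.npy',W)
im2,d2=capture('wrist')
a=cv2.resize(im[170:310,210:400],(760,560),interpolation=cv2.INTER_CUBIC)
cv2.imwrite('pics/s4.png',a)
```

```text
(no output)
```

View pics/s4.png

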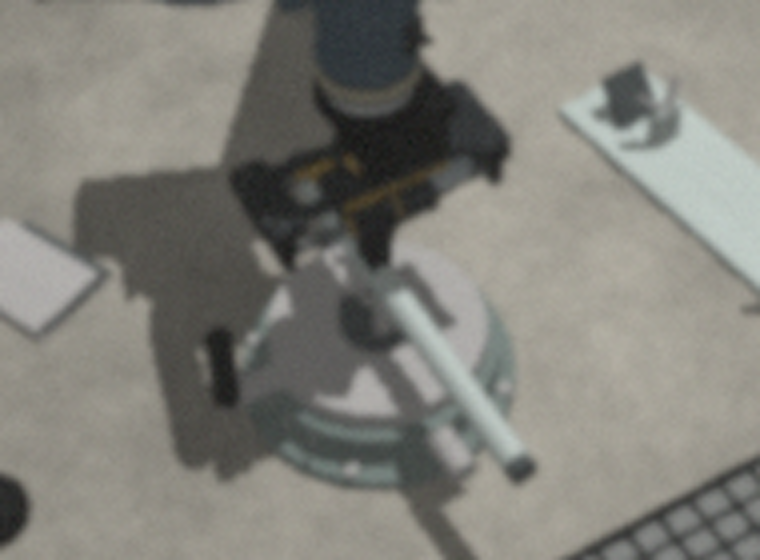

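The tube lies level on the rest, with its +x end cap at (520,465), and the gripper is still on it. The measured top is 139.5 mm all along, so it's seated, and I'll let go.

Emit:
send_rows:
  plan:
    - [230, 0, 0, 0, 0]
    - [200, 0, 0, 0, 0]
    - [150, 0, 0, 0, 0]
    - [100, 0, 0, 0, 0]
    - [60, 0, 0, 0, 0]
    - [60, 0, 0, 0, 0]
    - [60, 0, 0, 0, 0]
    - [60, 0, 0, 0, 0]

```text
time_s: 23.8
position: [0.5703, -0.1321, 0.1236]
tcp_rot: [[0.999, -0.041, -0.002], [-0.041, -0.999, 0.001], [-0.002, -0.001, -1.0]]
force: [-0.3, -0.2, -0.3]
opening: 0.528
grasp_force: 0.0
```

```bash
python3 lv.py
```

```text
t 23.8 pos [ 0.5703 -0.1321  0.1236] yaw -92.37 F [-0.25 -0.24 -0.34] M [-0.08   0.085  0.004] open 0.528 grip 0.0 q6 [-24.   68.4]
shift [ 0.0007  0.0004 -0.0014] turn 0.0039
[[0.6156, -0.1344, 0.1397, 322.0], [0.6275, -0.1353, 0.1396, 339.0], [0.6395, -0.1358, 0.1396, 339.0], [0.6516, -0.1364, 0.1396, 348.0], [0.6635, -0.1369, 0.1395, 355.0], [0.6755, -0.1374, 0.1395, 354.0], [0.6875, -0.1379, 0.1394, 338.0], [0.6995, -0.1385, 0.1393, 329.0], [0.7106, -0.1388, 0.1393, 208.0]]
```

Emit:
send_rows:
  plan:
    - [0, 0, 0, 0, 0]
    - [0, 0, 0, 0, 0]
    - [0, 0, 0, 0, 0]
    - [0, 0, 0, -0.005, 0]
    - [0, 0, 0, -0.01, 0]
    - [0, 0, 0, -0.02, 0]
    - [0, 0, 0, -0.03, 0]
    - [0, 0, 0, -0.03, 0]
    - [0, 0, 0, -0.03, 0]
    - [0, 0, 0, -0.02, 0]
    - [0, 0, 0, 0, 0]
    - [0, 0, 0, 0, 0]

```text
time_s: 24.85
position: [0.5717, -0.1325, 0.2715]
tcp_rot: [[0.999, -0.041, 0.004], [-0.041, -0.999, -0.002], [0.004, 0.002, -1.0]]
force: [0.4, 0.9, 0.2]
opening: 0.996
grasp_force: 0.0
```

```bash
python3 lv.py
python3 - <<'E'
from h import *
C=np.array([.5752,-.1325])
im,d,W=cloud('scene');Q=W.reshape(-1,3);r=np.hypot(*(Q[:,:2]-C).T)
H=Q[(r>.11)&(r<.15)&(Q[:,2]>.1)&(Q[:,2]<.14)&(Q[:,1]<-.2)];hc=(H[:,:2].min(0)+H[:,:2].max(0))/2
print('handle',hc,np.degrees(np.arctan2(*(hc-C)[::-1]))%360)
T=Q[(abs(Q[:,1]+.1325+.045*(Q[:,0]-.5752))<.015)&(Q[:,2]>.115)&(Q[:,2]<.16)];print('tube x',np.percentile(T[:,0],[0,1,99,100]))
for lo in np.arange(.4,.78,.04):
    k=T[abs(T[:,0]-lo)<.006]
    if len(k):print(round(lo,2),k[:,2].max().round(4),len(k))
cv2.imwrite('pics/s5.png',cv2.resize(im[170:310,210:400],(760,560),interpolation=cv2.INTER_CUBIC))
E
```

```text
t 24.85 pos [ 0.5717 -0.1325  0.2715] yaw -92.35 F [0.37 0.89 0.17] M [-0.119  0.163  0.009] open 0.996 grip 0.0 q6 [-23.9  68.4]
shift [-0.0013 -0.0002  0.1465] turn 0.0043
[[0.6155, -0.1339, 0.1395, 96.0], [0.6275, -0.1344, 0.1394, 94.0], [0.6395, -0.1354, 0.1395, 96.0], [0.6515, -0.1355, 0.1393, 95.0], [0.6635, -0.1368, 0.1396, 96.0], [0.6754, -0.1373, 0.1392, 101.0], [0.6875, -0.1379, 0.1393, 101.0], [0.6996, -0.1385, 0.1393, 98.0], [0.7117, -0.1394, 0.1394, 96.0], [0.7236, -0.1395, 0.1391, 90.0], [0.7357, -0.14, 0.1393, 93.0], [0.7477, -0.1409, 0.1393, 88.0], [0.7596, -0.1409, 0.1391, 88.0]]
handle [ 0.56954355 -0.26547051] 267.56415748530065
tube x [-0.70009037 -0.69424778  0.78128344  0.78181284]
0.44 0.1386 4
0.48 0.1446 25
0.52 0.1441 22
0.56 0.1434 26
0.6 0.1429 32
0.64 0.1426 27
0.68 0.1442 28
0.72 0.1426 29
0.76 0.1435 31
```

View pics/s5.png

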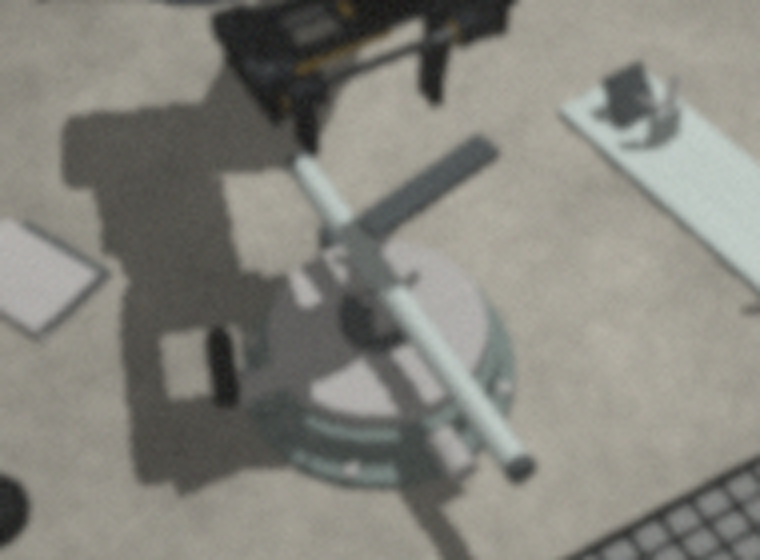

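The gripper is clear. The tube lies level across the rest from (300,160) to (520,465), with the handle at (222,365) still in the 90° click.

```bash
python3 -c "
from rig import *
print(hand_in())"
```

```text
the job is handed in; nothing more can be done
None
```

I turned the rest to its 90° click, laid the tube level in both notches with its balance point between them, let go, and handed the job in at about 25 s; the judge's result was not shown.

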